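# Unlock a tube mixer, snap the sample tube into its clips and switch it on

### The job

Get the tube mixer going: undo its transport lock by turning the lock knob clockwise to its stop (it has a left-hand thread), then slide the lock bar fully aside, away from the clips. Take the thick capped tube from its cradle, lay it over the two spring clips and push it straight down until it snaps home on both saddles, and stop pushing there, do not bear down on it; let go, then swing the toggle switch fully over to its other side. Leave the thin tube, the bottle and the beaker where they are.

Things in the scene. Friction and masses are not known exactly. Their poses are not given: they have to be found in the camera images.
- mixer: white bench tube mixer, fixed. Origin: bench level, below the middle of the two clips; x along the seated tube, y along the lock bar towards the grey lock housing, z up. It spans x -85..85, y -125..197 mm; its deck is 45 mm above the bench. Lock housing: x -42..42, y 127..194, top 97 mm above the bench, knob on top. Toggle switch at y = -95.
- seat: two rigid fixed saddles at x = -35 and 35 mm (12 mm wide in x), axes as the mixer's. Origin: midway between, at their top, 63 mm above the bench and 18 mm above the deck: the underside of the home tube rests there, its centre 14 mm higher, its axis along x, cap either way. More than 50 N of tube on saddles is bearing down.
- lips (a point): midway between the lips of the two spring clips, one clip at each saddle: a pair of sprung steel jaws 11 mm wide in x, 20 mm gap between lips; the jaws rise 3 mm above this point. Between the clips 59 mm in x are free for fingers. The tube meets the lips with its centre 22 mm above home; the push peaks at about 11 N some 17 mm above home and is gone by 10 mm; from there the jaws pull it home.
- knob (a joint): lock knob: 0 = locked (start), grows as it is turned CLOCKWISE seen from above (left-hand thread) to its stop at 1.45 rad; friction 0.06 N m. The knob stays at its height; inside it lifts a pin that blocks the bar, which is free beyond 1 rad.
- knob_grip (a point): on the vertical knob axis, in the knob's upright black grip: 46 mm long along this point's x, 14 mm thick (y), 32 mm high; its top is 7 mm above this point, the round disc under it (48 mm across) 23 mm below. The point turns with the knob.
- bar (a joint): lock bar: 0 = across the space between the clips (start), blocking it; grows to 0.088 m as it slides along the mixer's +y to its stop, clear of the clips; friction 2 N, stays where left. Held fast until the knob is undone.
- bar_tab (a point): on the upright steel tab at the bar's free end, midway between the clips at the start; moves with the bar. Tab 12 mm thick in the mixer's y, 22 mm in x; its top 14 mm above this point. The flat bar, 14 mm wide, runs from it to the lock housing, its top 26 mm below this point.
- tube: sample tube, the thick one: white, 28 mm diameter, grey cap 34 mm across, about 60 g, lying level in a cradle. Origin: on its axis, halfway along the 100 mm barrel; x along the tube towards the cap (barrel -50..50, cap to 64, blunt tip to -62 mm). Hold it here, across x: supports of cradle and clips are at x = -35 and 35. Its roll is free.
- cradle_a: fixed grey plastic cradle, 100 x 50 mm: two V supports, 12 mm wide, at x = -35 and 35 on a 5 mm base. It carries the thick tube, axis 32 mm above the bench. Origin: centre of its underside. It takes either of the two cradle places.
- thin_tube: bystander: thin white tube, 16 mm diameter, 114 mm long, in another, equal cradle. Origin: on its axis, halfway along the barrel.
- switch (a joint): toggle lever: 0 = off, leaning to the mixer's -x (start); 1.0 rad = on, leaning to +x; stays where left, friction 0.06 N m.
- switch_tip (a point): centre of the black ball, 26 mm across, at the lever's end. The lever turns about the mixer's y; its pivot is 63 mm above the bench at x = 0, y = -95 mm of the mixer, 50 mm from the ball. The ball is 107 mm above the bench at both ends (113 midway) and goes from x = -24 to 24 mm. The block below is 70 x 50 mm, top 66 mm above the bench.
- bottle: bystander: white wash bottle, 64 mm diameter, 150 mm high. Origin: centre of its underside.
- beaker: bystander: glass beaker, 68 mm diameter, 85 mm high. Origin: centre of its underside.
Things that resemble listed ones, but are neither listed nor needed, are in the scene too. Leave any brown, orange or purple look-alike of the tube alone.

How it is judged:
On the way, in this order (a step that is already met when the one before it is completed fails the run):
1. the lock knob is undone clockwise (value of joint knob above 1.2 rad), for 0.1 s.
2. the lock bar is slid aside (value of joint knob above 1.2 rad and value of joint bar above 0.075 m), for 0.1 s.
3. the thick tube is snapped home in both clips (x of tube in the frame of seat between -0.012 and 0.012 m and y of tube in the frame of seat between -0.004 and 0.004 m and z of tube in the frame of seat between 0.011 and 0.017 m and angle between the x axis of tube and the x axis of seat, either way round below 0.08 rad), for 0.2 s.
4. the switch is thrown over (all of step 3 and value of joint switch above 0.8 rad), for 0.1 s.
At the end, for the whole second after the job is handed in: knob turned clockwise beyond 1.2 rad, bar slid beyond 75 of its 88 mm, tube at rest home in both clips (centre within 3 mm in height, 4 mm across, 12 mm along and 0.08 rad of the seat), switch beyond 0.8 rad (all of step 2 and all of step 4 and linear speed of tube below 0.02 m/s); the robot touches nothing.
It fails at once if the tube is borne down hard on its saddles (contact force between tube and seat above 50 N).
It fails at once if the thin_tube is disturbed (distance of thin_tube from where it was at the start of the episode above 0.025 m).
It fails at once if the bottle is disturbed (distance of bottle from where it was at the start of the episode above 0.025 m).
It fails at once if the beaker is disturbed (distance of beaker from where it was at the start of the episode above 0.025 m).
It also fails if it takes over 64 s, if anything falls off the work surface, if the arm or the gripper's body presses on something with over 40 N, if the wrist force passes 120 N, or if a joint passes its speed limit or range.

### The arm

A 7-joint arm with a two-finger parallel gripper is mounted at the origin on the work surface. World frame = base frame: x ahead of the robot, y to its left, z up, the work surface at z = 0. Lengths are in m, angles in rad, forces in N, time in s.
With the tool pointing down it reaches from about 0.425 to 0.875 m from the base axis. Payload 4.7 kg.
Tool frame: the origin (TCP) lies midway between the tips of the shut fingers; the grasp point (between the pads) lies manip.pinch_z behind it (manip.pinch_z is the distance from the TCP to the grasp point, in m); z points along the fingers, y is the line along which they close (so a half turn about z gives the same grasp; the last joint's range is limited). The gripper opens to 85 mm and grips with 20 to 120 N. Pads are 22 mm wide; open, the fingers measure 114 mm over their backs; the gripper's body (76 mm by 85 mm) begins 54 mm behind the grasp point. The pads swing forward as they close: fully open they stand 13 mm farther back than shut.
Start: joints at [-1.277, 0.321, -0.07, 1.45, 0.023, 1.371, -0.057], TCP at [0.18, 0.625, 0.231] pointing down, gripper open.
Joint ranges: [-2.86, 2.86], [-0.3, 2.09], [-1.38, 1.24], [0.06, 2.45], [-1.56, 4.7], [0.09, 2.05], [-2.69, 2.69]. Speed limits (rad/s): [2.57, 2.57, 3.14, 3.14, 3.14, 3.14, 3.14].

### API

Orientations are given as a 3x3 rotation matrix whose columns are the frame's x, y, z axes.
In Python, from cell import manip gives the robot as it stands.
- The arm moves only by the shell command python3 -m crank 'ROWS'. ROWS is JSON, one flat list of numbers, 5 for each row, row after row: the shift along the world's x, y, z in units of 40 mm (1.0 is 40 mm), then the turn about the world's z in units of 6 degrees (1.0 is 6 degrees), then the closure, from -1 (fully open) to 1 (shut). A call has 1 to 5 rows; each row is the pose to reach, as a shift and turn from the pose commanded when the call began; what a row does not reach only later rows make up. A row lasts 1/12 s, in which the tool goes at most 41.7 mm and 7.16 degrees, less where a joint would pass 70% of its speed; a pose out of reach is approached as far as the arm can. A call with a gripper value outside its range is refused whole. The fingers move at their own pace and stop on an object; the grip force is fixed at half the most. Time passes only in rows, so rows that repeat a pose let the fingers close. It gives the time, the measured TCP pose, the force, the opening and the grip force at its end, in the units of the state.
- manip.state(): the state, without advancing time (a new reading comes with each control period).
- manip.camera(name): name is "scene" or "top" or "wrist"; returns a dict with "img" (480x640x3 uint8, red, green, blue), "vertical_fov" (degrees; the focal length in pixels is half the picture's height over the tangent of half this angle, whatever the lens; pixels are square), "cx", "cy" (the principal point, pixels), "T" (4x4, takes a point from camera to world coordinates); the wrist camera has in their place "tool_from_camera" (4x4, takes a point from camera to tool coordinates, whose origin is the TCP and whose axes are the flange's). Camera axes: x right, y down, z forward; pixel columns grow to the right and rows downward; lengths in m; the calibration is good to about 2 mm. A picture is of the moment at which its call begins: read the wrist's pose just before it. There is no depth.
- manip.job_done(): hands the job in; it is judged then, once.
The state is a dict: "clock": time; "joints": joint angles; "qvel": joint speeds; "effort": joint torques, N m; "ee_pos": TCP position; "orientation": TCP orientation; "wrist_force": force on the tool from outside, world axes, zero at the start; "wrist_torque": the same for the moment, N m; "finger_gap": finger opening in m; "grip_force": force on a finger pad.
Only numpy, scipy, OpenCV 4.12 (cv2) and the standard library are available. Lean on these libraries where they do the work, as an engineer would, in place of code of your own. Each camera call takes 0.05 s, during which the arm holds its last target. There are 200 camera calls.

## Working session

There is one attempt and no reset: what is moved stays moved. The work goes in short steps, Python scripts to look and compute and a shell command to move; the robot and the scene stay as the last step left them, time stands still between calls to the robot, and variables do not carry over. Pictures are saved under pics/ and viewed, at most 10 in all, crops included, and the job is handed in when it is done.

```bash
mkdir -p pics; cat > h.py <<'E'
import numpy as np,cv2
from cell import manip
def f(c): return 240/np.tan(np.radians(c["vertical_fov"])/2)
def snap(n,fn=None):
    s=manip.state(); c=manip.camera(n)
    if n=="wrist":
        T=np.eye(4);T[:3,:3]=np.array(s["orientation"]);T[:3,3]=s["ee_pos"];c["T"]=T@np.array(c["tool_from_camera"])
    c["T"]=np.array(c["T"])
    if fn: cv2.imwrite("pics/"+fn,c["img"][:,:,::-1])
    return c
def ray(c,u,v,z):
    d=c["T"][:3,:3]@np.array([(u-c["cx"])/f(c),(v-c["cy"])/f(c),1]);o=c["T"][:3,3]
    return o+d*(z-o[2])/d[2]
def proj(c,p):
    q=np.linalg.inv(c["T"])@np.append(p,1);return np.array([c["cx"]+f(c)*q[0]/q[2],c["cy"]+f(c)*q[1]/q[2]])
E
python3 - <<'E'
from h import *
for n in ("top","scene"):
    c=snap(n,n+"1.png");print(n,c["T"].round(3).tolist(),f(c),c["cx"],c["cy"],c["img"].shape)
print(manip.pinch_z,manip.state())
E
```

```text
top [[0.008, -0.997, 0.073, 0.469], [-1.0, -0.009, -0.003, -0.008], [0.004, -0.073, -0.997, 1.447], [0.0, 0.0, 0.0, 1.0]] 574.9254813290884 319.8379331661732 230.9919907986581 (480, 640, 3)
scene [[0.873, 0.391, -0.29, 0.926], [0.487, -0.719, 0.496, -0.624], [-0.015, -0.574, -0.818, 1.133], [0.0, 0.0, 0.0, 1.0]] 536.426946359749 320.24230814957116 229.65211990529986 (480, 640, 3)
0.0187 {'clock': 0.1, 'joints': array([-1.2769288 ,  0.32174343, -0.07008578,  1.45156772,  0.02258544,
        1.37080331, -0.05690015]), 'qvel': array([ 0.00049816,  0.00033902,  0.00077802, -0.00416638,  0.00042113,
        0.00260553,  0.00094839]), 'effort': array([ 1.90736318e-04, -4.94875932e+01, -3.83650381e-01, -3.15211737e+01,
        1.32332440e-02,  7.31697364e-03, -1.90119459e-05]), 'ee_pos': array([0.17939138, 0.62424563, 0.23032903]), 'orientation': array([[-9.61126888e-01,  2.76106761e-01, -4.01852585e-04],
       [ 2.76107042e-01,  9.61125409e-01, -1.68789706e-03],
       [-7.98090617e-05, -1.73323758e-03, -9.99998495e-01]]), 'wrist_force': array([ 0.39557113, -0.13018404, -0.6576711 ]), 'wrist_torque': array([ 0.0133232 ,  0.04866552, -0.00802295]), 'grip_force': 0.0, 'finger_gap': 0.0854054829819816}
```

View pics/top1.png

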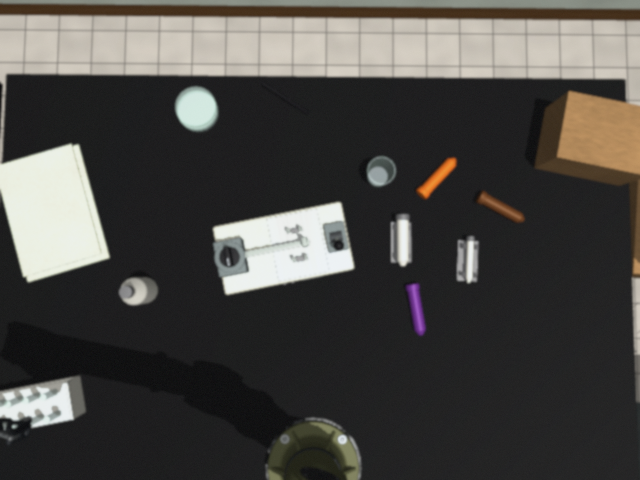

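View pics/scene1.png

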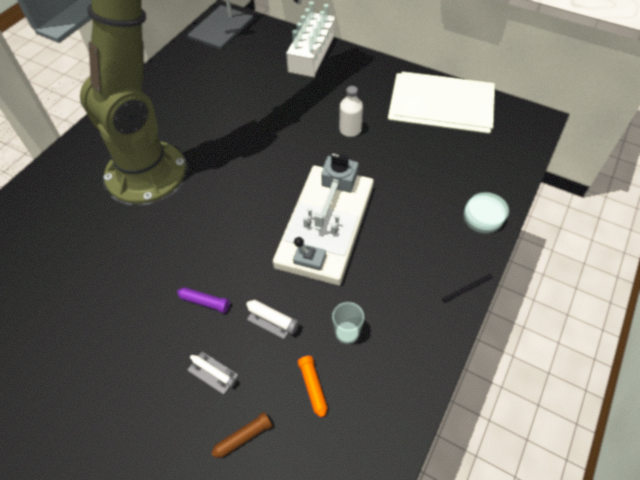

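Top view: thick-tube candidates are white (402,240), thin white (469,259), orange (437,178), brown (501,207) and purple (416,309). The white one at (402,240) with the grey cap is the choice. The mixer runs (214,226)–(354,270), with the knob at (231,257) and the switch near (337,237).

```bash
python3 - <<'E'
from h import *
c=snap("top")
# mixer: white deck outline
g=c["img"].astype(int);m=np.zeros(g.shape[:2],np.uint8);R=(slice(195,305),slice(190,362))
m[R]=(g[R].min(2)>60)*255
m=cv2.morphologyEx(m,cv2.MORPH_CLOSE,np.ones((9,9)))
k=max(cv2.findContours(m,0,2)[0],key=cv2.contourArea)
print(cv2.boxPoints(cv2.minAreaRect(k)))
P=[ray(c,*p,.045)[:2] for p in k[:,0,:].astype(float)]
r=cv2.minAreaRect(np.array(P,np.float32));print("deck",r,cv2.boxPoints(r))
print("knob disc ctr? z .1", ray(c,231,257,.12), "ball",ray(c,337,238,.107))
for n,(a,b,x,y) in dict(thick=(205,275,385,415),thin=(228,290,462,485)).items():
    m=np.zeros(g.shape[:2],np.uint8);m[a:b,x:y]=(g[a:b,x:y].min(2)>150)*255
    k=max(cv2.findContours(m,0,2)[0],key=cv2.contourArea);r=cv2.minAreaRect(np.array([ray(c,*p,.04)[:2] for p in k[:,0,:].astype(float)],np.float32));print(n,r,cv2.boxPoints(cv2.minAreaRect(k)).tolist())
s=snap("scene")["img"]
t=c["img"]
A=cv2.resize(t[190:310,205:485],(800,343),interpolation=3);B=cv2.resize(s[280:400,170:370],(400,240),interpolation=3);C=cv2.resize(s[145:285,260:400],(240,240),interpolation=3)
o=np.zeros((583,800,3),np.uint8);o[:343]=A;o[343:,:400]=B;o[343:,400:640]=C
cv2.imwrite("pics/crop1.png",o[:,:,::-1])
E
```

```text
[[207.14037 226.21178]
 [341.90073 199.6393 ]
 [355.8927  270.59863]
 [221.13235 297.17108]]
deck ((0.5287480354309082, 0.08038879185914993), (0.17662344872951508, 0.33428382873535156), 11.727333068847656) [[ 0.4083074   0.22609203]
 [ 0.47625205 -0.10121395]
 [ 0.64918864 -0.06531444]
 [ 0.581244    0.26199153]]
knob disc ctr? z .1 [0.50432829 0.19189914 0.12      ] ball [ 0.55109799 -0.05256971  0.107     ]
thick ((0.5481920838356018, -0.21789216995239258), (0.02701397053897381, 0.11542188376188278), 89.90863037109375) [[398.0, 218.0], [409.0, 218.0], [409.0, 265.0], [398.0, 265.0]]
thin ((0.501629114151001, -0.3838919997215271), (0.02393518202006817, 0.1031411662697792), 87.11477661132812) [[465.64373779296875, 281.90576171875], [467.32745361328125, 239.81309509277344], [477.11181640625, 240.2044677734375], [475.4281005859375, 282.297119140625]]
```

View pics/crop1.png

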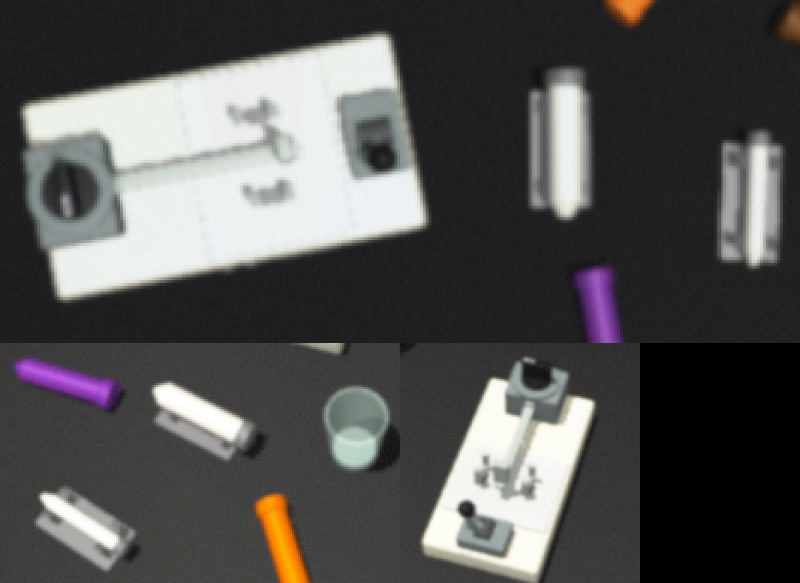

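The crops confirm it: the white tube with the wide grey cap in the left cradle is the thick one, cap end up in the image (world +x). Mixer corners in the crop are (22,105), (388,33), (427,225) and (62,299).

```bash
cat >> h.py <<'E'
def mix(o,th,p): 
    a=np.radians(th);return np.array([o[0]+np.cos(a)*p[0]-np.sin(a)*p[1],o[1]+np.sin(a)*p[0]+np.cos(a)*p[1],p[2]])
E
python3 - <<'E'
from h import *
from scipy.optimize import least_squares
c=snap("top")
px=np.array([(22,105),(388,33),(427,225),(62,299)])/2.857+[205,190]
M=[(85,197,45),(85,-125,45),(-85,-125,45),(-85,197,45)]
fun=lambda v:np.ravel([proj(c,mix(v[:2],v[2],np.array(m)/1000))-p for m,p in zip(M,px)])
r=least_squares(fun,[.53,.05,11]);print(r.x,r.fun.round(1))
for n,p in dict(knob=(0,160,122),tab=(0,0,80),ball=(-24,-95,107)).items():
    w=mix(r.x[:2],r.x[2],np.array(p)/1000);print(n,w.round(4),((proj(c,w)-[205,190])*2.857).round())
s=manip.state();k=mix(r.x[:2],r.x[2],(0,.16,.25));print("units",(k-s["ee_pos"])/.04)
print("bottle",ray(c,130,291,.15),"beaker",ray(c,378,165,.085))
E
```

```text
[ 0.53742479  0.03979953 11.90941858] [-0.3 -0.   0.6 -0.7  1.   0.1 -1.3  0.6]
knob [0.5044 0.1964 0.122 ] [ 68. 191.]
tab [0.5374 0.0398 0.08  ] [265. 155.]
ball [ 0.5335 -0.0581  0.107 ] [384. 159.]
units [  8.12328784 -10.70352388   0.47938553]
bottle [0.42545699 0.41210329 0.15      ] beaker [ 0.72850568 -0.15045472  0.085     ]
```

```bash
python3 -m crank '[0.6,-0.8,0.2,0,-1, 1.2,-1.6,0.4,0,-1, 1.8,-2.4,0.6,0,-1, 2.4,-3.2,0.8,0,-1, 3,-4,1,0,-1]'; python3 -m crank '[0.6,-0.8,0,0,-1, 1.2,-1.6,0,0,-1, 1.8,-2.4,0,0,-1, 2.4,-3.2,0,0,-1, 3,-4,0,0,-1]';python3 -m crank '[0.6,-0.8,0,0,-1, 1.2,-1.6,0,0,-1, 1.8,-2.4,0,0,-1, 2.1,-2.7,0,0,-1, 2.1,-2.7,0,0,-1]'
python3 - <<'E'
from h import *
c=snap("wrist","w1.png");print(manip.state()["ee_pos"],c["T"].round(3).tolist(),f(c))
o=(.5374,.0398);th=11.9
for p in [(0,.16,.122),(0,0,.08),(0,.16,.097)]:print(proj(c,mix(o,th,p)))
E
```

```text
clock: 0.67
ee_pos: [0.3004, 0.463, 0.2717]
orientation: [[-0.961, 0.276, 0.0], [0.276, 0.961, 0.0], [-0.0, 0.0, -1.0]]
wrist_force: [0.9, -0.1, -0.5]
finger_gap: 0.0854
grip_force: 0.0
clock: 1.08
ee_pos: [0.4204, 0.3029, 0.2716]
orientation: [[-0.961, 0.276, 0.0], [0.276, 0.961, 0.001], [-0.0, 0.001, -1.0]]
wrist_force: [0.8, 1.2, -0.1]
finger_gap: 0.0855
grip_force: 0.0
clock: 1.5
ee_pos: [0.5066, 0.1911, 0.2715]
orientation: [[-0.959, 0.285, 0.002], [0.285, 0.959, -0.002], [-0.002, -0.001, -1.0]]
wrist_force: [1.4, -0.4, -0.7]
finger_gap: 0.0856
grip_force: 0.0
[0.50477633 0.19421782 0.27134557] [[0.285, 0.912, 0.295, 0.432], [0.958, -0.271, -0.089, 0.214], [-0.001, 0.309, -0.951, 0.414], [0.0, 0.0, 0.0, 1.0]] 333.13882445808366
[322.41550222 218.77461556]
[193.15460073 276.87844452]
[322.09280459 212.41152394]
```

View pics/w1.png

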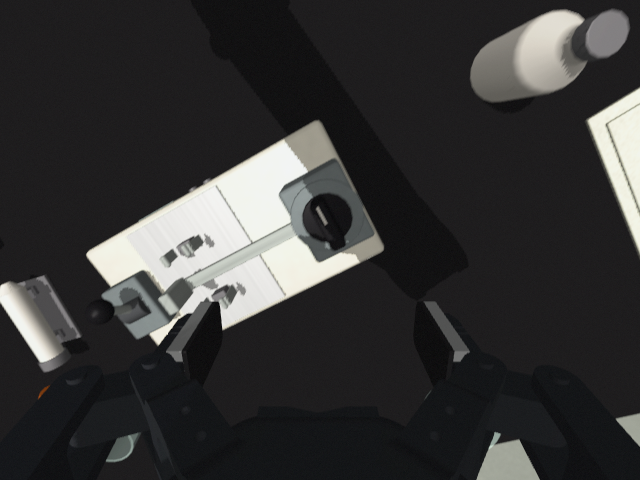

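The wrist view shows the knob at about (327,219), with its grip running (310,200)–(340,248), the tab at (175,297) and the clips at (188,248) and (225,293).

```bash
python3 - <<'E'
from h import *
im=cv2.imread("pics/w1.png")
A=cv2.resize(im[165:270,270:390],(600,525),interpolation=3)
A=np.clip(A.astype(float)*2.0,0,255).astype(np.uint8)
cv2.imwrite("pics/k1.png",A)
E
```

```text
(no output)
```

View pics/k1.png

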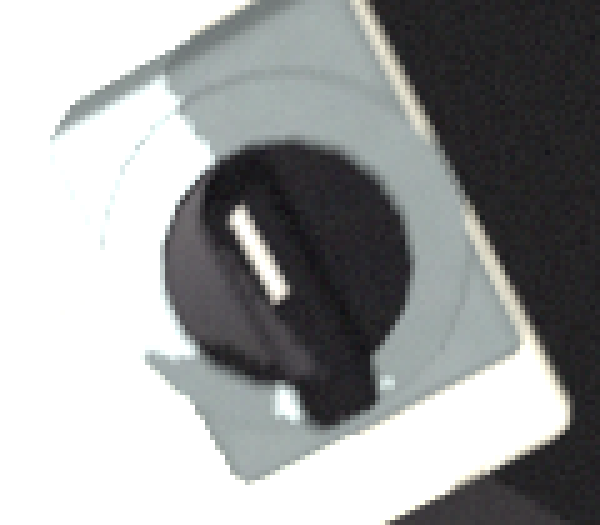

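```bash
python3 - <<'E'
from h import *
c=snap("wrist");q=lambda u,v,z:ray(c,270+u/5,165+v/5,z)
for z in(.10,.106,.112):
  print(z,"disc",q(288,262,z), "diam",np.linalg.norm(q(165,270,z)-q(412,262,z)))
a,b=q(236,210,.135),q(280,298,.135);d=b-a;print(a,b,np.degrees(np.arctan2(d[1],d[0])))
a,b=q(215,185,.135),q(340,415,.135);d=b-a;print("ends",a,b,np.linalg.norm(d),np.degrees(np.arctan2(d[1],d[0])))
for n,p in dict(tab=(175,292),tabtop=(178,284)).items():
  for z in(.08,.09,.1):
    w=ray(c,*p,z);r=w[:2]-[.5374,.0398];t=np.radians(11.9);print(n,z,w, r@[np.cos(t),np.sin(t)],r@[-np.sin(t),np.cos(t)])
s=manip.state();print(s["ee_pos"],np.degrees(np.arctan2(*s["orientation"][[1,0],1])),s["joints"])
E
```

```text
0.1 disc [0.50788772 0.20368438 0.1       ] diam 0.04795895725824226
0.106 disc [0.5064009  0.20392879 0.106     ] diam 0.04704321557971868
0.112 disc [0.50491408 0.2041732  0.112     ] diam 0.04612747390119517
[0.48793389 0.19908397 0.135     ] [0.50500435 0.20202501 0.135     ] 9.775415971116482
ends [0.48277975 0.19688044 0.135     ] [0.52868208 0.20634696 0.135     ] 0.04686831851408659 11.652843097864698
tab 0.08 [0.54705755 0.01707043 0.08      ] 0.004763069626197779 -0.02423251967056446
tab 0.09 [0.54355586 0.02303679 0.09      ] 0.002566921371501294 -0.017672312364862136
tab 0.1 [0.54005417 0.02900316 0.1       ] 0.0003707731168048089 -0.011112105059159808
tabtop 0.08 [0.53899571 0.02421554 0.08      ] -0.0016521651865010875 -0.015578576156628438
tabtop 0.09 [0.53573522 0.02996813 0.09      ] -0.0036563728653048492 -0.009277290457118819
tabtop 0.1 [0.53247474 0.03572072 0.1       ] -0.005660580544108605 -0.0029760047576091737
[0.50360072 0.19640047 0.27122527] 73.87331278666475 [-0.73421852  0.06638259  0.33108662  1.6751573  -0.0224473   1.40393644
  0.88925767]
```

```bash
python3 -m crank '[0,0,-0.5,1.1,-1, 0,0.1,-1,2.2,-1, 0,0.1,-1.5,3.3,-1, 0,0.1,-1.8,4.4,-1, 0,0.1,-1.8,4.65,-1]'
python3 - <<'E'
from h import *
c=snap("wrist","w2.png");print(manip.state()["ee_pos"],manip.state()["joints"])
t=snap("top");
A=cv2.resize(c["img"][100:340,120:520],(800,480),interpolation=3);cv2.imwrite("pics/w2c.png",np.clip(A[:,:,::-1]*1.5,0,255))
E
```

```text
clock: 2.02
ee_pos: [0.5003, 0.2023, 0.196]
orientation: [[-0.977, -0.215, -0.006], [-0.215, 0.977, -0.002], [0.006, -0.001, -1.0]]
wrist_force: [-1.2, 0.5, 0.5]
finger_gap: 0.0856
grip_force: 0.0
[0.50113518 0.20252453 0.19738228] [-0.71584444  0.10933257  0.30472453  1.77872702 -0.03499795  1.26249562
  1.38271991][ WARN:0@4.360] global loadsave.cpp:1063 imwrite_ Unsupported depth image for selected encoder is fallbacked to CV_8U.
```

View pics/w2c.png

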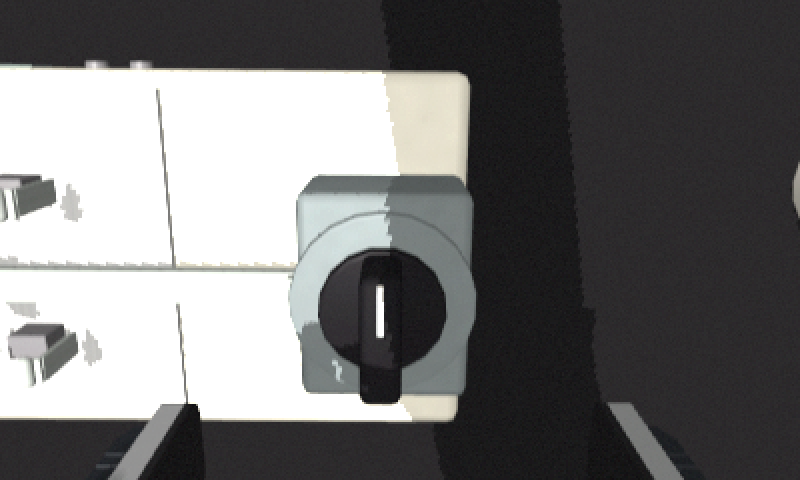

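The grip is vertical at crop u=380 (full picture 310), and the disc centre is at (382,308), which is (311,254). The tool's yaw already matches.

```bash
python3 - <<'E'
from h import *
c=snap("wrist");s=manip.state();R=np.array(s["orientation"]);q=lambda u,v,z:ray(c,120+u/2,100+v/2,z)
print(s["ee_pos"],np.degrees(np.arctan2(R[1,1],R[0,1])))
for z in(.102,.108):print("disc",q(382,308,z),np.linalg.norm(q(318,308,z)-q(446,308,z)))
for z in(.125,.135,.145):
  print("grip",z,q(380,310,z),"tool",(R.T@(q(380,310,z)-s["ee_pos"])).round(4),"thick",np.linalg.norm(q(359,310,z)-q(402,310,z)))
# clips, lips; mixer frame axis from bar line
for u,v in((157,90),(187,404)):print("seam",q(u,v,.045))
for u,v in((458,420),(470,75),(0,415)):print("edge",q(u,v,.045))
E
```

```text
[0.50257559 0.2024878  0.1992513 ] 101.97648305681429
disc [0.51307518 0.19979842 0.102     ] 0.04897583302193632
disc [0.51089612 0.19946418 0.108     ] 0.04774913202395325
grip 0.125 [0.50558818 0.1979892  0.125     ] tool [-0.002  -0.0051  0.0742] thick 0.014887632805086636
grip 0.135 [0.50191643 0.19745651 0.135     ] tool [ 0.0017 -0.0048  0.0642] thick 0.014200137930385324
grip 0.145 [0.49824469 0.19692382 0.145     ] tool [ 0.0054 -0.0046  0.0543] thick 0.01351264305568396
seam [0.45656171 0.08859166 0.045     ]
seam [0.60369917 0.11848534 0.045     ]
edge [0.58430644 0.25230124 0.045     ]
edge [0.4226646  0.21822097 0.045     ]
edge [0.62932214 0.02777326 0.045     ]
```

```bash
python3 - <<'E'
from h import *
c=snap("wrist");s=manip.state();R=np.array(s["orientation"]);q=lambda u,v,z:ray(c,120+u/2,100+v/2,z)
print(s["ee_pos"],c["T"][:3,3])
t=lambda p:(R.T@(p-s["ee_pos"])).round(4)
P=[q(*p,.097) for p in((298,194),(472,194),(302,392),(465,392))]
print([t(p) for p in P],"ctr",np.mean(P,0),t(np.mean(P,0)))
for z in(.133,.137):print("grip far end",t(q(380,401,z)), "near",t(q(380,258,z)))
print("disc near/far",t(q(382,247,.106)),t(q(382,370,.106)))
E
```

```text
[0.50304729 0.20224157 0.19972254] [0.42648327 0.1863967  0.34219872]
[array([ 0.0329, -0.0358,  0.1027]), array([0.033 , 0.0288, 0.1027]), array([-0.0487, -0.0377,  0.1027]), array([-0.0486,  0.0289,  0.1028])] ctr [0.51157445 0.20008259 0.097     ] [-0.0078 -0.004   0.1027]
grip far end [-0.0335 -0.005   0.0667] near [ 0.0185 -0.0046  0.0667]
grip far end [-0.0314 -0.0049  0.0627] near [ 0.0197 -0.0045  0.0627]
disc near/far [ 0.015  -0.0045  0.0937] [-0.0345 -0.0048  0.0937]
```

```bash
python3 -m crank '[0.25,-0.07,-0.4,0,-1, 0.25,-0.07,-0.9,0,-1, 0.25,-0.07,-1.2,0,-1, 0.25,-0.07,-1.2,0,-1, 0.25,-0.07,-1.2,0,-1]'
python3 - <<'E'
from h import *
c=snap("wrist","w3.png");s=manip.state();R=np.array(s["orientation"]);print(s["ee_pos"],s["orientation"][:,1],c["cx"])
g=c["img"]
for v in range(230,420,15):
  r=g[v,220:420].max(1); print(v," ".join(str(x) for x in r[::5]))
E
```

```text
clock: 2.63
ee_pos: [0.513, 0.1983, 0.1512]
orientation: [[-0.979, -0.206, -0.001], [-0.206, 0.979, -0.0], [0.001, -0.0, -1.0]]
wrist_force: [0.7, -0.0, 0.5]
finger_gap: 0.0852
grip_force: 0.0
[0.51366021 0.198468   0.15208746] [-2.06043253e-01  9.78542795e-01  4.20151561e-04] 317.5013179237247
230 242 242 242 242 242 242 242 242 242 242 90 144 145 145 148 148 24 60 21 14 10 12 17 22 16 86 84 84 84 83 66 16 17 17 20 18 21 16 18 19
245 198 199 198 198 197 198 198 197 197 141 144 143 145 32 39 40 40 39 17 18 18 20 16 19 19 20 20 34 84 84 84 80 18 17 20 16 17 16 18 16
260 242 241 241 241 241 241 240 241 242 141 142 141 141 35 36 34 35 35 16 18 161 18 17 20 16 19 20 17 82 83 84 83 17 20 17 17 18 17 18 18
275 240 240 240 240 240 240 240 240 153 154 141 140 143 32 31 32 35 34 18 16 162 19 17 18 18 18 17 21 83 84 84 17 19 19 18 20 16 16 16 18
290 240 240 240 240 240 239 240 240 152 151 133 82 82 84 82 33 21 17 29 20 19 19 17 21 18 40 84 84 83 85 47 16 19 17 20 17 15 16 16 15
305 240 240 239 240 240 240 239 240 240 240 222 119 85 84 85 84 82 85 18 20 20 17 17 82 82 86 87 85 85 83 19 20 16 17
[... 208 characters left out ...]
30 28 29 30 30 30 29 29 30 29 23 19 18 18 16 18 19 18 19 16 20 17 16 17 18 17 15
350 30 28 28 30 29 30 28 29 30 29 29 30 29 28 29 29 29 32 27 29 30 30 29 29 20 17 21 19 18 16 17 20 15 13 18 19 17 18 19 19
365 30 30 28 27 30 29 30 30 30 29 30 27 28 30 28 28 31 29 27 29 30 28 30 29 29 16 17 20 15 18 16 18 15 15 21 23 25 29 29 18
380 28 28 28 31 29 29 31 28 30 28 31 29 30 29 31 30 27 31 27 28 32 28 30 29 29 30 30 30 30 27 28 28 29 27 29 29 29 29 27 30
395 30 31 27 29 30 30 29 28 30 29 30 31 29 29 29 30 29 31 31 31 30 28 28 28 30 28 27 29 28 30 27 29 28 29 28 28 32 29 30 29
410 28 27 30 28 30 29 29 30 23 22 23 22 24 22 24 22 24 25 31 30 30 27 24 23 23 25 22 21 24 24 22 22 30 31 30 28 29 28 30 30
```

```bash
python3 - <<'E'
from h import *
c=snap("wrist");s=manip.state();R=np.array(s["orientation"]);g=c["img"].max(2).astype(int)
t=lambda p:(R.T@(p-s["ee_pos"])).round(4)
for v in(300,310,320):print(v,np.where(g[v,290:350]<50)[0][[0,-1]]+290)
print(g[310:340:2,320])
for z in(.133,.1365):print(t(ray(c,320.5,310,z)),"far",t(ray(c,321,326,z)),"L",t(ray(c,320,260,z)))
w=np.argwhere(g[200:320,300:340]>120);w=w[np.abs(w[:,1]-20)<4];print(w.min(0)+[200,300],w.max(0)+[200,300],w.mean(0)+[200,300])
print(s["ee_pos"],c["T"][:3,3])
E
```

```text
300 [307 333]
310 [308 332]Traceback (most recent call last):
  File "<stdin>", line 4, in <module>
IndexError: index 0 is out of bounds for axis 0 with size 0
```

```bash
python3 - <<'E'
from h import *
c=snap("wrist");s=manip.state();R=np.array(s["orientation"]);g=c["img"].max(2).astype(int)
t=lambda p:(R.T@(p-s["ee_pos"])).round(4)
print(g[300:330:2,320],np.where(g[312,290:350]<50)[0][[0,-1]]+290)
for z in(.133,.1365):print(t(ray(c,320.3,310,z)),"far",t(ray(c,321,318,z)),"L",t(ray(c,320,260,z)))
print(s["ee_pos"],c["T"][:3,3])
E
```

```text
[ 19  18  20  21  19  17  19  20  18  15 155  28  28  30  30] [308 332]
[-0.0147  0.0016  0.0197] far [-0.0197  0.002   0.0197] L [0.0148 0.0013 0.0197]
[-0.0127  0.0015  0.0162] far [-0.0176  0.0019  0.0162] L [0.0161 0.0013 0.0162]
[0.51416472 0.19850529 0.15268732] [0.43759207 0.18247982 0.2953114 ]
```

```bash
python3 -m crank '[-0.09,0.02,-0.4,0,-1, -0.09,0.02,-0.8,0,-1, -0.09,0.02,-0.94,0,-1, -0.09,0.02,-0.94,0,-1, -0.09,0.02,-0.94,0,-1]'; python3 -m crank '[0,0,0,0,-0.3, 0,0,0,0,0.2, 0,0,0,0,0.6, 0,0,0,0,1, 0,0,0,0,1]';python3 -m crank '[0,0,0,0,1,0,0,0,0,1]'
```

```text
clock: 3.2
ee_pos: [0.5103, 0.1989, 0.1145]
orientation: [[-0.979, -0.206, 0.001], [-0.206, 0.979, 0.0], [-0.001, 0.0, -1.0]]
wrist_force: [-0.3, 0.7, 0.9]
finger_gap: 0.0852
grip_force: 0.0
clock: 3.62
ee_pos: [0.5101, 0.1988, 0.1141]
orientation: [[-0.979, -0.206, 0.001], [-0.206, 0.979, 0.0], [-0.001, 0.0, -1.0]]
wrist_force: [-0.2, -0.3, 0.1]
finger_gap: 0.026
grip_force: 0.0
clock: 3.78
ee_pos: [0.51, 0.1991, 0.1141]
orientation: [[-0.979, -0.206, 0.0], [-0.206, 0.979, 0.001], [-0.0, 0.001, -1.0]]
wrist_force: [-0.5, 1.7, 1.3]
finger_gap: 0.0129
grip_force: 59.4
```

```bash
python3 -m crank '[0,0,0,-1.1,1, 0,0,0,-2.2,1, 0,0,0,-3.3,1]'; python3 -m crank '[0,0,0,-1.1,1, 0,0,0,-2.2,1, 0,0,0,-3.3,1, 0,0,0,-4.4,1, 0,0,0,-5.5,1]'
```

```text
clock: 4.03
ee_pos: [0.51, 0.1986, 0.1141]
orientation: [[-0.99, 0.143, 0.0], [0.143, 0.99, -0.0], [-0.0, -0.0, -1.0]]
wrist_force: [-0.7, -0.7, 3.0]
finger_gap: 0.0131
grip_force: 59.5
clock: 4.45
ee_pos: [0.5097, 0.198, 0.1141]
orientation: [[-0.752, 0.659, -0.001], [0.659, 0.752, -0.001], [-0.0, -0.001, -1.0]]
wrist_force: [-2.6, -1.9, 4.7]
finger_gap: 0.0128
grip_force: 59.7
```

```bash
python3 -m crank '[0,0,0,-1.1,1, 0,0,0,-2.2,1, 0,0,0,-3.3,1, 0,0,0,-4.4,1, 0,0,0,-5,1]'; python3 -m crank '[0,0,0,0,1, 0,0,0,0,1]'; python3 -c "
from h import *
s=manip.state();print(s['wrist_torque'],s['joints'],np.degrees(np.arctan2(s['orientation'][1,1],s['orientation'][0,1])))"
```

```text
clock: 4.87
ee_pos: [0.5091, 0.1976, 0.1141]
orientation: [[-0.322, 0.947, -0.002], [0.947, 0.322, -0.002], [-0.001, -0.003, -1.0]]
wrist_force: [-4.0, -3.5, 6.3]
finger_gap: 0.0129
grip_force: 59.9
clock: 5.03
ee_pos: [0.5091, 0.1977, 0.1141]
orientation: [[-0.326, 0.945, -0.002], [0.945, 0.326, -0.001], [-0.001, -0.002, -1.0]]
wrist_force: [-4.5, -3.4, 4.7]
finger_gap: 0.0131
grip_force: 60.0
[-0.60890713  0.85075517 -0.07653168] [-8.32407393e-01  2.02092567e-01  4.60827853e-01  1.86640686e+00
 -9.97781009e-02  1.09820016e+00 -1.78523706e-03] 19.03204935728509
```

```bash
python3 -m crank '[0,0,0,0,0.4, 0,0,0,0,-0.4, 0,0,0,0,-1, 0,0,0.5,0,-1, 0,0,1.2,0,-1]'; python3 -m crank '[0.2,-0.8,0.7,-0.6,-1, 0.5,-1.7,1.2,-1.2,-1, 0.7,-2.5,1.3,-1.2,-1, 0.7,-2.5,1.3,-1.2,-1, 0.7,-2.5,1.3,-1.2,-1]'
python3 - <<'E'
from h import *
c=snap("wrist","w4.png");s=manip.state();print(s["ee_pos"],s["orientation"][:,1])
np.save("T4.npy",c["T"])
o=(.5428,.0413)
for p in [(0,.1605,.1365),(0,0,.063),(0,0,.089),(-.024,-.095,.107),(35,0,.063)]:print(p,proj(c,mix(o,11.95,p)).round(1))
E
```

```text
clock: 5.45
ee_pos: [0.508, 0.1981, 0.1596]
orientation: [[-0.327, 0.945, -0.005], [0.945, 0.327, -0.003], [-0.001, -0.006, -1.0]]
wrist_force: [-0.5, -0.0, 0.2]
finger_gap: 0.0724
grip_force: 0.0
clock: 5.87
ee_pos: [0.5389, 0.0961, 0.2145]
orientation: [[-0.201, 0.98, 0.002], [0.98, 0.201, 0.0], [0.0, 0.002, -1.0]]
wrist_force: [-0.8, 0.9, -0.7]
finger_gap: 0.0857
grip_force: 0.0
[0.53805388 0.09841952 0.21372772] [9.78948938e-01 2.04104935e-01 3.89648381e-04]
(0, 0.1605, 0.1365) [302.6  84.8]
(0, 0, 0.063) [309.1 277.6]
(0, 0, 0.089) [308.5 289.7]
(-0.024, -0.095, 0.107) [283.7 391.8]
(35, 0, 0.063) [3.47036e+04 1.19000e+01]
```

View pics/w4.png

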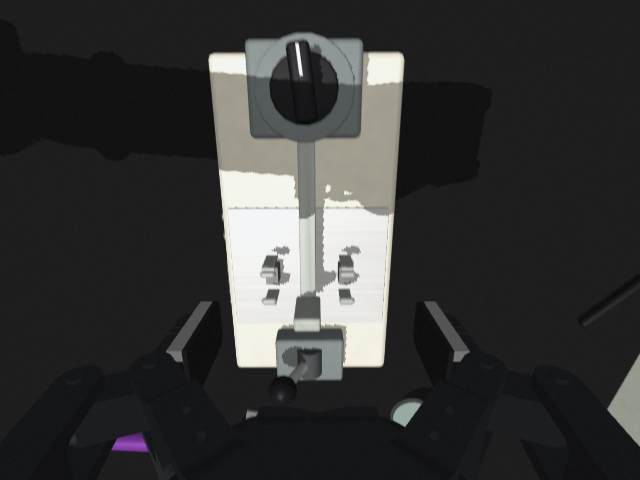

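```bash
python3 - <<'E'
from h import *
c=snap("wrist");im=cv2.imread("pics/w4.png");c["T"]=np.load("T4.npy")
print(im[288:336:1,308].max(1).tolist())
print(im[324,285:330].max(1).tolist())
o=np.array((.5428,.0413));a=np.radians(11.95);E=np.array([[np.cos(a),np.sin(a)],[-np.sin(a),np.cos(a)]])
m=lambda u,v,z:(E@(ray(c,u,v,z)[:2]-o)*1000).round(1)
for z in(.075,.085,.095,.105):print(z,m(295,324,z),m(320,324,z),[m(308,v,z)[1] for v in(297,318,330)])
print("clips z.092",[m(*p,.092) for p in((270,265),(347,265),(270,297),(347,297))])
print("deck edges z.045",m(209,55,.045),m(404,55,.045),m(237,366,.045),m(384,366,.045))
print("ball",m(283,390,.107))
E
```

```text
[206, 206, 198, 169, 132, 120, 119, 113, 100, 90, 85, 84, 85, 85, 87, 86, 86, 88, 86, 85, 85, 87, 85, 87, 86, 87, 86, 85, 85, 96, 124, 159, 187, 205, 211, 210, 208, 207, 207, 204, 203, 193, 167, 123, 77, 63, 61, 62]
[230, 231, 238, 237, 184, 212, 212, 212, 200, 182, 197, 208, 207, 205, 203, 200, 201, 203, 207, 207, 209, 210, 207, 208, 209, 210, 210, 209, 209, 209, 207, 206, 205, 196, 161, 126, 231, 232, 238, 238, 186, 203, 215, 216, 214]
0.075 [-14.1 -43.4] [ 10.2 -43.7] [np.float64(-14.5), np.float64(-36.9), np.float64(-50.2)]
0.085 [-13.3 -37.2] [ 10.1 -37.4] [np.float64(-9.3), np.float64(-30.9), np.float64(-43.8)]
0.095 [-12.5 -31. ] [ 10.  -31.2] [np.float64(-4.0), np.float64(-24.9), np.float64(-37.3)]
0.105 [-11.7 -24.7] [  9.9 -24.9] [np.float64(1.2), np.float64(-18.9), np.float64(-30.8)]
clips z.092 [array([-32.5,  25.2]), array([33.5, 24.6]), array([-34.1,  -5.3]), array([34.1, -5.9])]
deck edges z.045 [-81.1 195.3] [ 81.9 194.2] [ -82.9 -115.4] [  81.9 -116.9]
ball [-24.6 -93. ]
```

The tab top is at (295–320, 318–330), the bar runs up to the housing, the ball is at (283,390), and the clips are at (270/347, 265/297). With the tab top at z≈0.095 the tab spans y −37..−25 of the mixer, which fits the given sizes. I'll push it with shut fingers from the −y side.

```bash
python3 -m crank '[0.1,-0.9,0,0,0, 0.25,-1.8,0,0,1, 0.4,-2.7,0,0,1, 0.41,-2.8,0,0,1, 0.41,-2.8,0,0,1]'; python3 -m crank '[0,0,-0.8,0,1, 0,0,-1.6,0,1, 0,0,-2.4,0,1, 0,0,-3.2,0,1, 0,0,-3.45,0,1]'; python3 -m crank '[0,0,0,0,1,0,0,0,0,1]'
```

```text
clock: 6.38
ee_pos: [0.5541, -0.0149, 0.2132]
orientation: [[-0.203, 0.979, -0.001], [0.979, 0.203, -0.001], [-0.001, -0.001, -1.0]]
wrist_force: [-0.0, 0.4, 0.2]
finger_gap: 0.0257
grip_force: 0.0
clock: 6.8
ee_pos: [0.5504, -0.0098, 0.0704]
orientation: [[-0.21, 0.978, -0.009], [0.978, 0.21, -0.0], [0.002, -0.009, -1.0]]
wrist_force: [-0.3, 0.9, -0.3]
finger_gap: 0.0
grip_force: 0.0
clock: 6.97
ee_pos: [0.5546, -0.0117, 0.0761]
orientation: [[-0.208, 0.978, -0.0], [0.978, 0.208, 0.0], [0.0, -0.0, -1.0]]
wrist_force: [-0.4, 0.4, -0.1]
finger_gap: 0.0001
grip_force: 0.0
```

```bash
python3 -m crank '[-0.1,0.48,0,0,1, -0.2,0.96,0,0,1, -0.3,1.44,0,0,1, -0.4,1.9,0,0,1, -0.44,2.1,0,0,1]'; python3 -m crank '[-0.02,0.1,0,0,1, -0.04,0.2,0,0,1,-0.04,0.2,0,0,1]'
```

```text
clock: 7.38
ee_pos: [0.5382, 0.0736, 0.0784]
orientation: [[-0.209, 0.978, 0.004], [0.978, 0.209, 0.002], [0.001, 0.004, -1.0]]
wrist_force: [0.1, -2.3, 2.3]
finger_gap: 0.0001
grip_force: 1.8
clock: 7.63
ee_pos: [0.537, 0.0791, 0.0781]
orientation: [[-0.206, 0.979, 0.004], [0.979, 0.206, 0.001], [0.0, 0.004, -1.0]]
wrist_force: [-0.1, -0.6, 4.0]
finger_gap: 0.0004
grip_force: 1.7
```

```bash
python3 -m crank '[-0.02,0.1,0,0,1, -0.03,0.15,0,0,1,-0.03,0.15,0,0,1]'; python3 -m crank '[-0.02,0.1,0,0,1, -0.03,0.15,0,0,1,-0.03,0.15,0,0,1]'
```

```text
clock: 7.88
ee_pos: [0.5346, 0.0848, 0.0763]
orientation: [[-0.206, 0.979, 0.001], [0.979, 0.206, 0.0], [-0.0, 0.001, -1.0]]
wrist_force: [2.3, -0.7, 1.7]
finger_gap: -0.0002
grip_force: 0.7
clock: 8.13
ee_pos: [0.5334, 0.0888, 0.0759]
orientation: [[-0.205, 0.979, 0.001], [0.979, 0.205, -0.003], [-0.003, 0.001, -1.0]]
wrist_force: [2.2, -5.6, 2.9]
finger_gap: -0.0003
grip_force: 3.0
```

```bash
python3 -m crank '[-0.02,0.1,0,0,1, -0.02,0.1,0,0,1,-0.02,0.1,0,0,1]'
```

```text
clock: 8.38
ee_pos: [0.5334, 0.089, 0.076]
orientation: [[-0.202, 0.979, 0.002], [0.979, 0.202, -0.007], [-0.007, 0.001, -1.0]]
wrist_force: [2.9, -12.2, 2.4]
finger_gap: 0.0
grip_force: 6.3
```

```bash
python3 -m crank '[0.03,-0.2,0,0,1, 0.03,-0.2,0.5,0,1, 0.03,-0.2,1.3,0,1, 0.03,-0.4,2.2,0.3,1, 0.03,-0.8,3.1,0.6,0]'; python3 -m crank '[0,-0.6,0.2,1.1,-1, 0.1,-1.3,0.2,2.2,-1, 0.2,-2.1,0.2,3.3,-1, 0.3,-2.9,0.2,4.4,-1, 0.4,-3.7,0.2,5.5,-1]'; python3 -m crank '[0.1,-0.8,0,1.1,-1, 0.1,-1.6,0,2.2,-1, 0.1,-2.4,0,3.3,-1, 0.1,-3.0,0,4.4,-1, 0.1,-3.0,0,5.5,-1]'; python3 -m crank '[0,0,0,1.1,-1, 0,0,0,1.4,-1, 0,0,0,1.4,-1]'
python3 - <<'E'
from h import *
c=snap("wrist","w5.png");s=manip.state();print(s["ee_pos"],s["orientation"][:,1],s["joints"])
np.save("T5.npy",c["T"])
for p in [(.558,-.217,.032),(.608,-.217,.032),(.508,-.217,.032)]:print(proj(c,p).round(1))
E
```

```text
clock: 8.8
ee_pos: [0.5316, 0.0657, 0.2001]
orientation: [[-0.273, 0.962, -0.003], [0.962, 0.273, 0.001], [0.002, -0.003, -1.0]]
wrist_force: [1.1, 0.3, -0.1]
finger_gap: 0.0108
grip_force: 0.0
clock: 9.22
ee_pos: [0.5487, -0.0846, 0.2075]
orientation: [[-0.752, 0.659, -0.001], [0.659, 0.752, 0.002], [0.002, 0.001, -1.0]]
wrist_force: [0.4, 0.2, 0.1]
finger_gap: 0.0719
grip_force: 0.0
clock: 9.63
ee_pos: [0.5512, -0.2106, 0.2074]
orientation: [[-0.988, 0.153, -0.001], [0.153, 0.988, -0.002], [0.001, -0.002, -1.0]]
wrist_force: [-0.6, 0.2, 1.4]
finger_gap: 0.0856
grip_force: 0.0
clock: 9.88
ee_pos: [0.5528, -0.2036, 0.207]
orientation: [[-1.0, 0.003, -0.001], [0.003, 1.0, 0.002], [0.001, 0.002, -1.0]]
wrist_force: [0.2, -0.4, 0.1]
finger_gap: 0.0855
grip_force: 0.0
[ 0.55292243 -0.20362876  0.20715074] [0.00463977 0.99998794 0.0016106 ] [-0.26776589  0.23566692  0.67472326  1.66248015 -0.15317385  1.29839163
  2.00122786]
[303.5 221.6]
[304.3 268.6]
[302.7 170. ]
```

View pics/w5.png

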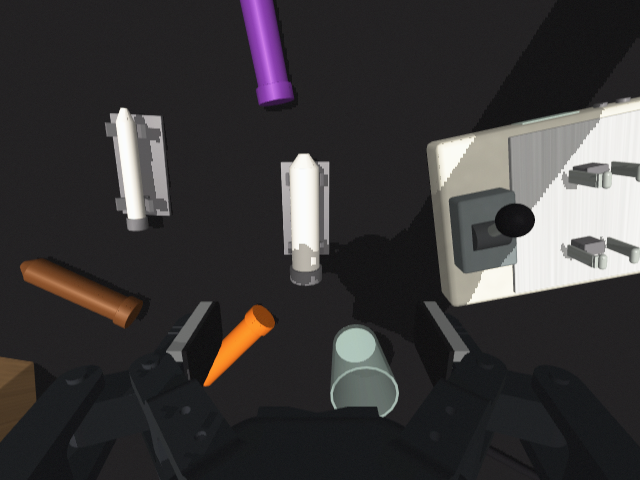

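Thick tube: tip (303,153), cap end (306,284), axis near u=304, in its cradle. The thin tube at (130,170), purple, orange, brown and the beaker are all clear of the descent.

```bash
python3 - <<'E'
from h import *
c=snap("wrist");s=manip.state();print(s["ee_pos"]);g=c["img"].astype(int);m=g.min(2)>180
P=[]
for v in(175,190,205,220,235,245):
  w=np.where(m[v,270:340])[0]+270;a,b=ray(c,w[0],v,.032),ray(c,w[-1],v,.032);P.append((a+b)/2);print(v,w[0],w[-1],(b-a)[1])
P=np.array(P);k=np.polyfit(P[:,0],P[:,1],1);print("yaw",np.degrees(np.arctan(k[0])),"y at .558",np.polyval(k,.558))
print(g[145:290:3,304].max(1).tolist())
for v in(152,266,284):print(v,ray(c,305,v,.032),ray(c,305,v,.046))
E
```

```text
[ 0.55297865 -0.20373097  0.2072862 ]
175 290 316 0.024538401994540104
190 290 316 0.024876453166720325
205 291 316 0.02425388031197029
220 291 316 0.024597480107737935
235 292 316 0.023953001819019937
245 292 316 0.02418469816022767
yaw -0.12962059524425013 y at .558 -0.21698944347310714
[35, 35, 36, 237, 251, 251, 251, 251, 253, 253, 253, 253, 253, 253, 253, 253, 253, 253, 253, 253, 253, 253, 252, 252, 252, 252, 252, 252, 252, 252, 252, 252, 252, 186, 185, 186, 186, 185, 186, 186, 185, 186, 144, 88, 89, 88, 88, 37, 36]
152 [ 0.49177573 -0.21456617  0.032     ] [ 0.49104602 -0.21406956  0.046     ]
266 [ 0.60530568 -0.21645288  0.032     ] [ 0.59958005 -0.21587325  0.046     ]
284 [ 0.62561019 -0.21679031  0.032     ] [ 0.61899105 -0.21619583  0.046     ]
```

```bash
python3 -m crank '[0.03,-0.29,-1,0,-1, 0.03,-0.29,-2,0,-1, 0.03,-0.29,-3,0,-1, 0.03,-0.29,-3.6,0,-1, 0.03,-0.29,-4,0,-1]'; python3 -m crank '[0,0,-0.3,0,-1, 0,0,-0.6,0,-1, 0,0,-0.8,0,-1, 0,0,-0.88,0,-1,0,0,-0.88,0,-1]'; python3 -m crank '[0,0,0,0,0, 0,0,0,0,0.5, 0,0,0,0,1, 0,0,0,0,1,0,0,0,0,1]'
```

```text
clock: 10.4
ee_pos: [0.552, -0.2147, 0.0439]
orientation: [[-1.0, 0.005, -0.005], [0.005, 1.0, 0.002], [0.005, 0.002, -1.0]]
wrist_force: [-0.5, 0.1, 0.4]
finger_gap: 0.0856
grip_force: 0.0
clock: 10.82
ee_pos: [0.5544, -0.2162, 0.0124]
orientation: [[-1.0, 0.004, -0.0], [0.004, 1.0, 0.0], [0.0, 0.0, -1.0]]
wrist_force: [0.0, -0.4, -0.4]
finger_gap: 0.0857
grip_force: 0.0
clock: 11.23
ee_pos: [0.5547, -0.216, 0.0132]
orientation: [[-1.0, 0.004, 0.001], [0.004, 1.0, 0.001], [-0.001, 0.001, -1.0]]
wrist_force: [-5.2, -0.2, 6.2]
finger_gap: 0.0265
grip_force: 58.9
```

```bash
python3 -m crank '[0,0,0.4,0,1, 0,0,1.1,0,1, 0,0,2,0,1, 0,0,3,0,1, 0,0,4,0,1]'; python3 -m crank '[0,0.4,0.3,0.4,1, -0.1,1.2,0.3,0.8,1, -0.2,2,0.3,1.2,1, -0.25,2.8,0.3,1.6,1, -0.3,3.6,0.3,2.03,1]';python3 -m crank '[0,0.8,0,0,1, 0,1.6,0,0,1, 0,2.3,0,0,1, 0,2.83,0,0,1, 0,2.83,0,0,1]';python3 -m crank '[0,0,0,0,1, 0,0,0,0,1]'
python3 - <<'E'
from h import *
c=snap("wrist","w6.png");s=manip.state();print(s["ee_pos"],s["orientation"][:,1],s["joints"],s["finger_gap"])
np.save("T6.npy",c["T"])
for p in [(-.035,0,.063),(.035,0,.063),(-.035,0,.089),(0.035,0,.089)]:print(p,proj(c,mix((.5428,.0413),11.95,p)).round(1))
E
```

```text
clock: 11.65
ee_pos: [0.5535, -0.2162, 0.1739]
orientation: [[-1.0, 0.005, -0.001], [0.005, 1.0, 0.0], [0.001, 0.0, -1.0]]
wrist_force: [1.2, -0.3, 0.3]
finger_gap: 0.0263
grip_force: 59.0
clock: 12.07
ee_pos: [0.5418, -0.071, 0.1849]
orientation: [[-0.978, -0.208, 0.001], [-0.208, 0.978, 0.001], [-0.001, 0.0, -1.0]]
wrist_force: [1.1, 1.1, -1.6]
finger_gap: 0.0264
grip_force: 59.0
clock: 12.48
ee_pos: [0.5418, 0.0474, 0.1843]
orientation: [[-0.977, -0.215, -0.0], [-0.215, 0.977, 0.003], [-0.0, 0.003, -1.0]]
wrist_force: [0.6, 0.0, -0.8]
finger_gap: 0.026
grip_force: 59.0
clock: 12.65
ee_pos: [0.5422, 0.0398, 0.1846]
orientation: [[-0.979, -0.206, -0.0], [-0.206, 0.979, -0.001], [0.0, -0.001, -1.0]]
wrist_force: [-0.6, -1.0, -1.2]
finger_gap: 0.0263
grip_force: 59.0
[0.54229077 0.03926957 0.18461336] [-2.04691721e-01  9.78826317e-01 -5.83548202e-04] [-0.57528784  0.12672547  0.49298113  1.79661875 -0.06280731  1.23375151
  1.71207987] 0.026426481436721914
(-0.035, 0, 0.063) [319.3 190.5]
(0.035, 0, 0.063) [319.4 271.7]
(-0.035, 0, 0.089) [319.5 196.4]
(0.035, 0, 0.089) [319.5 284.8]
```

View pics/w6.png

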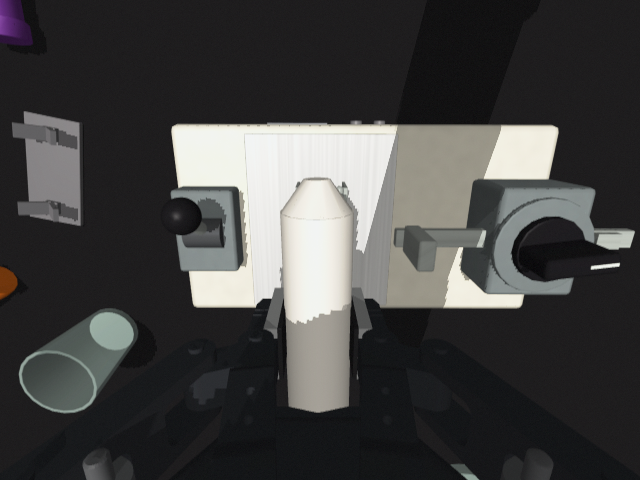

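Tube held centred, with its tip at (318,182). The jaws show either side at (297,187) and (345,187), midpoint about 321. Bar is slid aside (tab at 418,248), and the knob is turned (grip pointing to 600,265).

```bash
python3 - <<'E'
from h import *
c=snap("wrist");im=cv2.imread("pics/w6.png").max(2);c["T"]=np.load("T6.npy")
for v in(182,185,188,191,194):print(v,im[v,290:302].tolist(),im[v,334:356].tolist())
o=np.array((.5428,.0413));a=np.radians(11.95);E=np.array([[np.cos(a),np.sin(a)],[-np.sin(a),np.cos(a)]])
m=lambda u,v,z:(E@(ray(c,u,v,z)[:2]-o)*1000).round(1)
print("jawmid",m(321,187,.085),"L",m(297,187,.09),"R",m(345,187,.09),"ball",m(182,216,.107),"deck",m(174,130,.045),m(193,300,.045),m(557,130,.045),m(521,300,.045))
s=manip.state();print("tcp",E@(s["ee_pos"][:2]-o)*1000,"tube tip",m(318,181,.2033),s["ee_pos"])
E
```

```text
182 [237, 236, 235, 236, 237, 240, 239, 166, 121, 115, 187, 153] [236, 235, 233, 231, 234, 236, 236, 230, 121, 125, 136, 221, 233, 234, 237, 235, 234, 234, 235, 234, 234, 234]
185 [237, 235, 234, 235, 237, 233, 135, 102, 99, 144, 176, 189] [155, 212, 232, 231, 206, 213, 225, 221, 92, 82, 100, 101, 177, 234, 236, 235, 234, 234, 234, 233, 233, 234]
188 [237, 235, 234, 234, 237, 219, 169, 158, 177, 193, 205, 218] [185, 173, 129, 155, 188, 194, 187, 172, 150, 148, 183, 186, 186, 183, 236, 234, 233, 234, 234, 232, 233, 233]
191 [236, 235, 234, 234, 202, 154, 177, 192, 207, 218, 221, 224] [193, 188, 182, 167, 125, 175, 191, 181, 159, 136, 202, 205, 204, 171, 141, 214, 233, 233, 234, 232, 233, 233]
194 [236, 235, 183, 157, 178, 193, 208, 216, 220, 223, 226, 229] [206, 196, 191, 186, 179, 166, 126, 110, 104, 122, 161, 163, 187, 165, 162, 233, 232, 233, 233, 231, 233, 233]
jawmid [-41.2   1.1] L [-42. -16.] R [-41.9  18.2] ball [-25.  -93.6] deck [ -81.1 -117. ] [  71.7 -119.5] [-80.5 191.3] [ 72.  190.6]
tcp [-0.91661    -2.01849156] tube tip [-61.7  -1. ] [0.5423212  0.03913546 0.18460335]
```

```bash
python3 -m crank '[0,0.06,-0.5,0,1, -0.01,0.06,-1.1,0,1, -0.01,0.06,-1.6,0,1, -0.01,0.06,-2,0,1, -0.01,0.06,-2.2,0,1]'; python3 -m crank '[0,0,-0.1,0,1, 0,0,-0.2,0,1, 0,0,-0.3,0,1, 0,0,-0.4,0,1,0,0,-0.4,0,1]'; python3 -m crank '[0,0,-0.1,0,1, 0,0,-0.2,0,1, 0,0,-0.2,0,1]'
```

```text
clock: 13.17
ee_pos: [0.5405, 0.0416, 0.0944]
orientation: [[-0.979, -0.204, -0.003], [-0.204, 0.979, -0.001], [0.003, -0.0, -1.0]]
wrist_force: [-0.3, 0.3, -1.0]
finger_gap: 0.0264
grip_force: 59.0
clock: 13.58
ee_pos: [0.5423, 0.0427, 0.0807]
orientation: [[-0.978, -0.206, 0.001], [-0.206, 0.979, -0.001], [-0.001, -0.001, -1.0]]
wrist_force: [0.7, -1.2, -0.8]
finger_gap: 0.0261
grip_force: 59.2
clock: 13.83
ee_pos: [0.5446, 0.0433, 0.0746]
orientation: [[-0.978, -0.206, 0.006], [-0.206, 0.978, 0.001], [-0.006, -0.0, -1.0]]
wrist_force: [2.1, -1.4, 4.6]
finger_gap: 0.0262
grip_force: 59.6
```

```bash
python3 -m crank '[0,0,-0.06,0,1, 0,0,-0.12,0,1, 0,0,-0.12,0,1]';python3 -m crank '[0,0,-0.06,0,1, 0,0,-0.12,0,1, 0,0,-0.12,0,1]'
```

```text
clock: 14.08
ee_pos: [0.5444, 0.0432, 0.0694]
orientation: [[-0.978, -0.206, 0.005], [-0.206, 0.978, 0.001], [-0.005, -0.001, -1.0]]
wrist_force: [3.4, -1.0, 2.9]
finger_gap: 0.0265
grip_force: 59.2
clock: 14.33
ee_pos: [0.5403, 0.0427, 0.0612]
orientation: [[-0.978, -0.207, -0.003], [-0.206, 0.978, -0.001], [0.003, -0.001, -1.0]]
wrist_force: [1.5, -2.5, -7.3]
finger_gap: 0.0263
grip_force: 59.3
```

```bash
python3 -m crank '[0,0,-0.04,0,1, 0,0,-0.08,0,1, 0,0,-0.08,0,1]';python3 -m crank '[0,0,-0.03,0,1, 0,0,-0.03,0,1]'
```

```text
clock: 14.58
ee_pos: [0.5406, 0.0426, 0.0586]
orientation: [[-0.978, -0.206, -0.003], [-0.206, 0.978, -0.001], [0.003, -0.001, -1.0]]
wrist_force: [-0.0, -3.5, -5.0]
finger_gap: 0.0263
grip_force: 59.3
clock: 14.75
ee_pos: [0.5415, 0.0427, 0.0584]
orientation: [[-0.978, -0.206, -0.001], [-0.206, 0.978, -0.001], [0.001, -0.0, -1.0]]
wrist_force: [-0.5, -4.9, -3.7]
finger_gap: 0.0262
grip_force: 59.6
```

```bash
python3 -m crank '[0,0,0,0,0.3, 0,0,0,0,0.1, 0,0,0,0,0, 0,0,0,0,0, 0,0,0,0,0]'; python3 -m crank '[0,0,0.3,0,0, 0,0,0.8,0,0, 0,0,1.6,0,0, 0,0,2.4,0,0, 0,0,3,0,0]'
python3 - <<'E'
from h import *
manip.camera("top");c=snap("wrist","w7.png");s=manip.state();print(s["ee_pos"]);np.save("T7.npy",c["T"])
cc=c["img"];o=np.array((.5428,.0413));a=np.radians(11.95)
for p in[(-.062,0,.077),(.05,0,.077),(0,0,.091),(-.024,-.095,.107)]:print(p,proj(c,mix(o,11.95,p)).round(1))
E
```

```text
clock: 15.17
ee_pos: [0.5423, 0.0442, 0.0589]
orientation: [[-0.978, -0.208, 0.001], [-0.208, 0.978, 0.001], [-0.001, 0.001, -1.0]]
wrist_force: [0.3, -0.6, 0.1]
finger_gap: 0.0428
grip_force: 0.0
clock: 15.58
ee_pos: [0.5428, 0.0433, 0.1822]
orientation: [[-0.978, -0.206, 0.003], [-0.206, 0.978, 0.001], [-0.003, 0.0, -1.0]]
wrist_force: [0.5, 0.3, 0.4]
finger_gap: 0.0425
grip_force: 0.0
[0.54518112 0.04366763 0.18448134]
(-0.062, 0, 0.077) [315.  149.3]
(0.05, 0, 0.077) [315.5 287.7]
(0, 0, 0.091) [315.2 236. ]
(-0.024, -0.095, 0.107) [175.5 209.8]
```

View pics/w7.png

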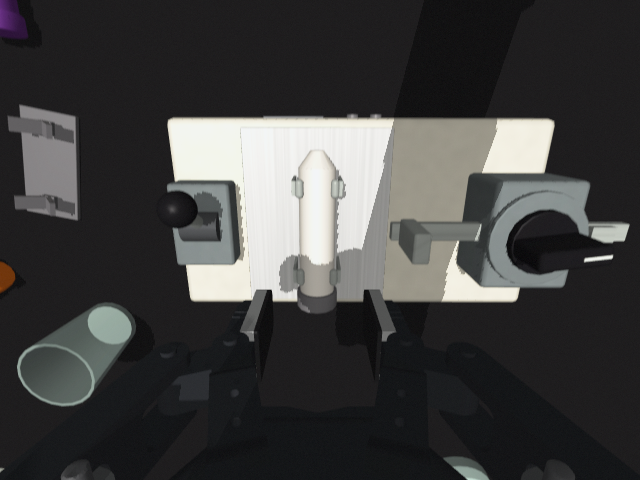

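The tube lies in both clips, jaws on both sides at (298/338,187) and (297/336,275). The tip at (317,150) matches the home prediction (315,149). Next, the switch ball at (177,210), pushed from −x.

```bash
python3 -m crank '[-0.3,-0.8,0,0,1, -0.6,-1.7,0,0,1, -1,-2.6,0,0,1, -1,-2.68,0,0,1, -1,-2.68,0,0,1]'; python3 -m crank '[0,0,-0.6,0,1, 0,0,-1.2,0,1, 0,0,-1.7,0,1, 0,0,-2.1,0,1, 0,0,-2.1,0,1]'; python3 -m crank '[0,0,0,0,1, 0,0,0,0,1]'
```

```text
clock: 16.1
ee_pos: [0.5009, -0.0667, 0.1788]
orientation: [[-0.98, -0.201, 0.0], [-0.201, 0.98, 0.001], [-0.0, 0.001, -1.0]]
wrist_force: [-0.1, 0.4, 0.2]
finger_gap: 0.0002
grip_force: 0.0
clock: 16.52
ee_pos: [0.4994, -0.062, 0.0911]
orientation: [[-0.978, -0.209, -0.007], [-0.209, 0.978, -0.0], [0.007, 0.001, -1.0]]
wrist_force: [-0.7, 0.7, -0.2]
finger_gap: -0.0001
grip_force: 0.0
clock: 16.68
ee_pos: [0.5028, -0.0632, 0.0954]
orientation: [[-0.978, -0.208, 0.001], [-0.208, 0.978, 0.0], [-0.001, -0.0, -1.0]]
wrist_force: [-0.5, -0.2, 1.2]
finger_gap: -0.0004
grip_force: 0.0
```

```bash
python3 -m crank '[0.3,0.06,0.1,0,1, 0.6,0.13,0.1,0,1, 0.9,0.19,0.1,0,1, 1.2,0.25,0.1,0,1, 1.45,0.31,0.1,0,1]'; python3 -m crank '[0.05,0.01,0,0,1, 0.1,0.02,0,0,1, 0.1,0.02,0,0,1]'
```

```text
clock: 17.1
ee_pos: [0.561, -0.0511, 0.0998]
orientation: [[-0.978, -0.207, 0.001], [-0.207, 0.978, 0.0], [-0.001, 0.0, -1.0]]
wrist_force: [-2.1, -0.3, -0.4]
finger_gap: 0.0002
grip_force: 1.5
clock: 17.35
ee_pos: [0.5612, -0.0511, 0.0988]
orientation: [[-0.978, -0.206, -0.007], [-0.206, 0.978, 0.0], [0.007, 0.002, -1.0]]
wrist_force: [-9.7, -1.6, 6.3]
finger_gap: 0.0
grip_force: 4.7
```

```bash
python3 -m crank '[-0.4,-0.08,0,0,1, -0.8,-0.17,0.2,0,1, -1,-0.2,0.8,0,1, -1,-0.2,1.6,0,1, -1,0.2,2.4,0,1]'; python3 -m crank '[0,1,0.2,0,1, 0,1.5,0.2,0,1, 0,1.5,0.2,0,1, 0,1.5,0.2,0,1]'
python3 - <<'E'
from h import *
c=snap("wrist","w8.png");s=manip.state();print(s["ee_pos"])
o=np.array((.5428,.0413));g=c["img"]
for x in(-.024,.024):
  u,v=proj(c,mix(o,11.95,(x,-.095,.107))).round().astype(int);print(u,v,g[v-6:v+7:3,u-6:u+7:3].max(2).tolist() if 0<=u<630 and v<470 else "out")
u,v=proj(c,mix(o,11.95,(0,0,.091))).round().astype(int);print(u,v,g[v,u-30:u+30:3].max(1).tolist())
E
```

```text
clock: 17.77
ee_pos: [0.5233, -0.0461, 0.1964]
orientation: [[-0.98, -0.201, 0.001], [-0.201, 0.98, -0.001], [-0.001, -0.001, -1.0]]
wrist_force: [0.5, 0.4, -0.1]
finger_gap: 0.0001
grip_force: 0.0
clock: 18.1
ee_pos: [0.5245, 0.019, 0.2036]
orientation: [[-0.978, -0.21, 0.002], [-0.21, 0.978, 0.001], [-0.002, 0.0, -1.0]]
wrist_force: [0.1, -0.5, -0.4]
finger_gap: 0.0002
grip_force: 0.0
[0.52426596 0.01725885 0.2032314 ]
216 239 [[148, 146, 145, 147, 147], [148, 120, 79, 79, 80], [146, 90, 73, 74, 73], [148, 82, 82, 81, 81], [148, 91, 91, 90, 91]]
221 296 [[34, 35, 32, 29, 26], [42, 46, 38, 31, 29], [58, 68, 51, 34, 29], [43, 61, 56, 33, 27], [33, 36, 35, 29, 27]]
339 261 [142, 137, 142, 140, 137, 124, 145, 155, 163, 168, 169, 168, 166, 160, 150, 131, 136, 136, 139, 140]
```

The black ball now sits at the "on" position (221,296), where x=+24 mm predicts it, and the "off" spot is empty. The tube is still in place, so I'm handing in.

```bash
python3 -c "
from cell import manip
print(manip.job_done())"
```

```text
the job is handed in; nothing more can be done
None
```

I handed the job in at about 18 s with the knob turned clockwise to its stop, the bar slid to its stop, the thick tube seated in both clips and released, and the switch thrown over; no verdict came back.

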